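# Hold a driver-box cover against the sprung stop of a specimen stage

## Task

Lift the aluminium cover plate by its handle off the two pins of the grey driver box, lay it flat on the specimen stage with a long edge square and centred against the spring-loaded stop bar, and press it against that bar with a steady push of about 10 newtons, which drives the bar back about half of its travel; never drive the bar to the end of its travel. Keep hold of the handle and finish while still pressing, so that a colleague can tighten the clamps; leave the other things on the table where they are.

Things in the scene. Friction and masses are not known exactly. Their poses are not given: they have to be found in the camera images.
- cover: aluminium cover plate 80 (x) x 110 (y) x 4 (z) mm, 0.16 kg, with a black handle bar on the middle of its top: 14 mm wide (x), 50 mm long (y), its top 30 mm above the plate's underside. Two 9 mm holes at (29, 44), (-29, -44) mm; a half turn looks the same. Origin: centre of the underside, z up. At the start it lies on the driver box's rim, pins through its holes, axes as the box's
- driver_box: fixed grey open-topped box 84 (x) x 114 (y) x 70 (z) mm with a circuit board inside. Two 6 mm pins at (29, 44), (-29, -44) mm stand 12 mm above its rim, 8 mm above the top of the seated cover. Origin: centre of the underside
- stage: fixed specimen stage, black base, brown top, 200 (x) x 190 (y) mm, 60 mm tall. At its +x edge a fixed dark block (x = 78 to 98 mm, 120 mm wide, 26 mm high), before it the sprung stop bar. Slack edge clamps 18 mm high, 26 x 12 mm, at x = -30, y = +-80 mm. The top in front of the bar is free from x = -100 to 38 mm. Origin: centre of the underside, on the table, z up
- stage_top (a point): middle of the stage's top face, 60 mm above the stage's origin, axes as the stage's
- stop: steel stop bar, 100 (y) x 12 (x) mm, 1 to 21 mm above the stage top, on two sprung rods. Pushed to the stage's +x it yields 1.25 mm per N (no preload): 12.5 mm at 10 N, end of travel 25 mm (20 N). Gap to the fixed block 28 mm unpressed, 15.5 mm at 10 N. Origin, moving with it: middle of its front (-x) face at stage-top height, 38 mm ahead of stage_top when unpressed
- objective: bystander, to be left alone: upright microscope objective lens, steel, 28 mm across, 45 mm tall
- oil_bottle: bystander, to be left alone: small amber bottle with black cap, 32 mm across, 65 mm tall
- eyepiece: bystander, to be left alone: black eyepiece, 36 mm across, 50 mm tall
- slide_box: bystander, to be left alone: white slide box, 90 x 35 x 32 mm
- screwdriver: bystander, to be left alone: screwdriver lying flat, 150 mm long
- sample_tin: bystander, to be left alone: low steel tin, 60 mm across, 45 mm tall
- gauge_case: bystander, to be left alone: small wooden case, 90 x 60 x 30 mm
Things that resemble listed ones, but are neither listed nor needed, are in the scene too. Of the things shaped like the cover, the aluminium one is meant.

How it is judged (in metres and radians):
On the way, in this order (a step that is already met when the one before it is completed fails the run):
1. the cover is lifted clear of the driver box's pins, held by the fingers (height (world z) of cover above 0.09 m and contact force between the fingers and cover above 2 N), for 0.1 s.
2. the cover lies flat on the stage, square to the stop bar, and pushes it with 6 to 14 N for 1.5 s (contact force between cover and stop between 6 and 14 N and z of cover in the frame of stage_top between -0.003 and 0.004 m and angle between cover's own z axis and vertical below 0.06 rad and angle between the x axis of cover and the x axis of stage_top, either way round below 0.09 rad and y of cover in the frame of stage_top between -0.015 and 0.015 m and contact force between the fingers and cover above 2 N), for 1.5 s.
At the end, for the whole second after the job is handed in: Through the last second the fingers still hold the cover (over 2 N), at rest and flat on the stage (within 4 mm of its top, tilt under 0.06 rad), square to the stop bar within 0.09 rad, centred on it within 15 mm, pushing the bar with 6 to 14 N (all of step 2 and linear speed of cover below 0.02 m/s); the arm keeps its last pose, push and grip.
It fails at once if the stop bar is driven to the end of its travel (over 19 N) (contact force between cover and stop above 19 N).
It fails at once if a bystander is moved by more than 30 mm (distance of any of objective, oil_bottle, eyepiece, slide_box, screwdriver, sample_tin, gauge_case from where it was at the start of the episode above 0.03 m).
It also fails if it takes over 51 s, if anything falls off the work surface, if the arm or the gripper's body presses on something with over 40 N, if the wrist force passes 120 N, or if a joint passes its speed limit or range.

## Robot

A 6-joint arm with a two-finger parallel gripper is mounted at the origin on the work surface. World frame = base frame: x ahead of the robot, y to its left, z up, the work surface at z = 0. Lengths are in m, angles in degrees, forces in N, time in s.
With the tool pointing down it reaches from about 0.4 to 0.825 m from the base axis. Payload 7 kg.
Tool frame: the origin (TCP) lies midway between the tips of the shut fingers; the grasp point (between the pads) lies 19 mm behind it; z points along the fingers, y is the line along which they close (so a half turn about z gives the same grasp; the last joint's range is limited). The gripper opens to 85 mm and grips with 20 to 120 N. Pads are 22 mm wide; open, the fingers measure 114 mm over their backs; the gripper's body (76 mm by 85 mm) begins 54 mm behind the grasp point. The pads swing forward as they close: fully open they stand 13 mm farther back than shut.
Start: joints at [87.496, 20.546, 0.682, 0, -70.136, -16.507], TCP at [0.22, 0.638, 0.231] pointing down, gripper open.
Joint ranges: [-176.03, 176.03], [-82.01, 121.73], [-58.28, 71.71], [-173.87, 95.51], [-174.79, -0.11], [-173.66, 173.66]. Speed limits (degrees/s): [136.94, 136.94, 172.46, 180, 180, 180].

## Interface

Orientations are given as [roll, pitch, yaw] about the fixed x, y, z axes, in that order (R = Rz(yaw) Ry(pitch) Rx(roll)).
In Python, from cell import arm gives the robot as it stands.
- The arm moves only by the tool move_arm, never from a script. Its argument "increments" is one flat list of numbers, 4 for each row, row after row: the shift along the tool's x, y, z each as a share of 20 mm, from -1 to 1, then the turn about the tool's z as a share of 0.12 rad, from -1 to 1. In form: [dx, dy, dz, spin, dx, dy, dz, spin, ...]. A call has 1 to 5 rows; each row shifts and turns the commanded pose from where the row before left it, along the tool's axes as they then stand; what a row does not reach is not made up. A row lasts 1/10 s, in which the tool goes at most 50 mm and 8.59 degrees, less where a joint would pass 70% of its speed; a pose out of reach is approached as far as the arm can. A call with a number of a shift or a turn outside -1 to 1 is refused whole. A call with a gripper value outside its range is refused whole. "jaw" is the finger opening in mm, from 0 to 85.4, set as the call begins (left out, the last holds). The fingers move at their own pace and stop on an object; the grip force is fixed at half the most. Time passes only in rows, so rows that do not move let the fingers close. It gives the time, the measured TCP pose, the force, the opening and the grip force at its end, in the units of the state.
- arm.observe(): the state, without advancing time (a new reading comes with each control period).
- arm.read_camera(name): name is "side" or "top" or "wrist"; returns a dict with "pixels" (420x560x3 uint8, red, green, blue), "camera_matrix" (3x3 intrinsics, pixels), "eye" and "orientation" of the camera in the world. Camera axes: x right, y down, z forward; pixel columns grow to the right and rows downward; lengths in m; the calibration is good to about 2 mm. A picture is of the moment at which its call begins. There is no depth.
- arm.finish_job(): hands the job in; it is judged then, once.
The state is a dict: "t": time; "joints": joint angles; "joint_velocities": joint speeds; "tau": joint torques, N m; "tcp_pos": TCP position; "ee_rot": TCP orientation; "wrist_force": force on the tool from outside, world axes, zero at the start; "torque": the same for the moment, N m; "opening": opening from 0.0 (shut) to 1.0 (fully open); "grip_force": force on a finger pad.
Only numpy, scipy, OpenCV 4.12 (cv2) and the standard library are available. Lean on these libraries where they do the work, as an engineer would, in place of code of your own. Each camera call takes 0.05 s, during which the arm holds its last target. There are 200 camera calls.

## Working session

There is one attempt and no reset: what is moved stays moved. The work goes in short steps, Python scripts to look and compute and a tool call to move; the robot and the scene stay as the last step left them, time stands still between calls to the robot, and variables do not carry over. Pictures are saved under pics/ and viewed, at most 10 in all, crops included, and the job is handed in when it is done.

Besides the shell and the picture viewer there is one more tool, called after ">>>" as name(argument=value, ...), one argument or row to a line, values as JSON. move_arm: Moves the arm, as the interface text tells. Its arguments: {"type":"object","properties":{"increments":{"type":"array"},"jaw":{"type":"number"}},"required":["increments"]}

```bash
mkdir -p pics; ls; cat > h.py <<'E'
import numpy as np, cv2
from cell import arm
def snap(n,f):
    c=arm.read_camera(n); cv2.imwrite(f'pics/{f}.png',c['pixels'][:,:,::-1]); np.savez(f'pics/{f}.npz',**{k:np.array(v) for k,v in c.items()}); return c
E
python3 - <<'E'
from h import *
for n in ['top','side']:
    c=snap(n,n+'0'); print(n,c['camera_matrix'],c['eye'],c['orientation'])
s=arm.observe(); print(s)
a=cv2.imread('pics/top0.png')
E
```

```text
pics
top [[465.4067794    0.         276.04673493]
 [  0.         465.4067794  203.69230337]
 [  0.           0.           1.        ]] [0.35610692 0.01801716 1.63399016] [-173.29170796   -0.67384447  -89.09030527]
side [[416.66345878   0.         275.8673754 ]
 [  0.         416.66345878 204.58792815]
 [  0.           0.           1.        ]] [ 0.36827131 -0.77649741  0.85986436] [-1.35161727e+02  6.59136271e-02 -1.28610422e+01]
{'t': 0.1, 'joints': array([ 8.74947522e+01,  2.05851784e+01,  6.39020518e-01, -1.76900652e-02,
       -7.01359986e+01, -1.65075075e+01]), 'joint_velocities': array([ 0.06864162, -0.19230503,  0.13537575,  0.13286572,  0.17261195,
        0.03556571]), 'tau': array([-1.21720503e-03, -5.84767091e+01,  2.94111085e+01,  6.95464075e+00,
       -3.14520243e-03,  8.36621652e-07]), 'tcp_pos': array([0.21977871, 0.63775993, 0.2304818 ]), 'ee_rot': array([ 1.79916504e+02, -7.40077080e-03, -1.90187727e+01]), 'wrist_force': array([-0.13087418,  0.39132778,  0.10673832]), 'torque': array([-0.00990295, -0.02291811, -0.02235018]), 'grip_force': 0.0, 'opening': 0.9986671402863347}
```

View pics/top0.png

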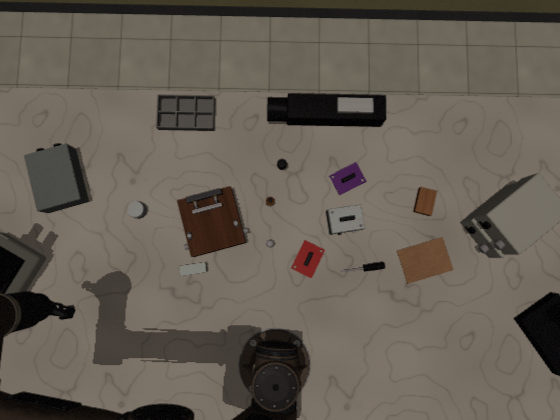

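View pics/side0.png

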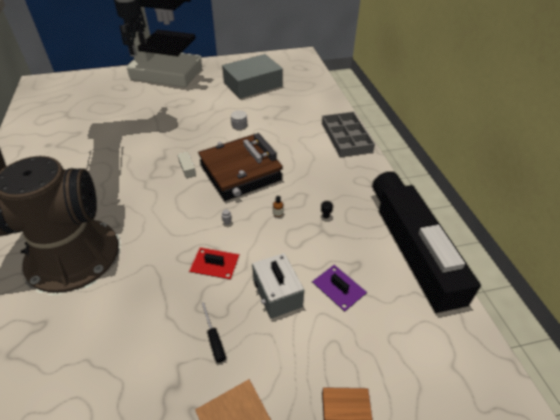

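The top view shows the aluminium cover with black handle on the grey box at about (347,219). The stage is at (212,221), with its block and bar at about (206,200) on the far (+x) side. The red plate at (308,259) and the purple one at (347,178) are decoys.

```bash
cat >> h.py <<'E'
from scipy.spatial.transform import Rotation as Ro
def ray(c,uv,z):
    K=np.array(c['camera_matrix']);e=np.array(c['eye']);R=Ro.from_euler('xyz',c['orientation'],degrees=True).as_matrix()
    d=R@np.linalg.inv(K)@np.array([uv[0],uv[1],1.]); return e+d*(z-e[2])/d[2]
def rect(m):
    cs,_=cv2.findContours(m.astype(np.uint8),cv2.RETR_EXTERNAL,cv2.CHAIN_APPROX_NONE); k=max(cs,key=cv2.contourArea); return k,cv2.minAreaRect(k)
E
python3 - <<'E'
from h import *
c=dict(np.load('pics/top0.npz')); p=c['pixels']
a=p[170:270,165:265,::-1]; b=p[170:270,300:400,::-1]
cv2.imwrite('pics/crop.png',np.hstack([cv2.resize(x,(400,400),interpolation=cv2.INTER_CUBIC) for x in (a,b)]))
print(ray(c,(347,219),.09),ray(c,(212,221),.06))
E
```

```text
[ 0.49069442 -0.2345926   0.09      ] [0.47879395 0.21830346 0.06      ]
```

View pics/crop.png

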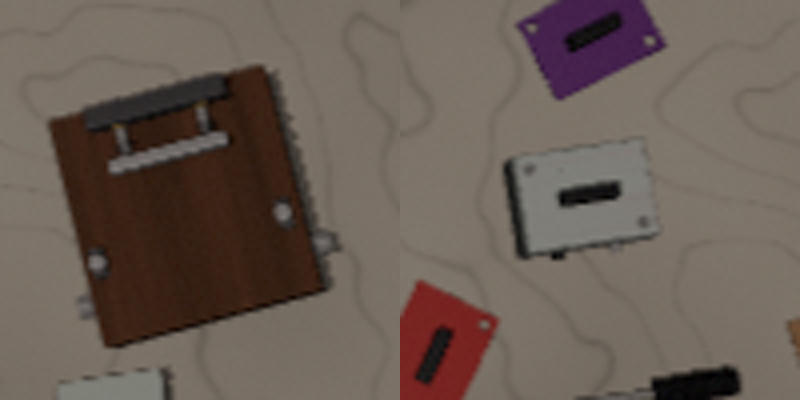

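The crop shows the stage's brown top with corners at crop pixels (50,120), (262,66), (328,288) and (108,346). The bar runs from (110,167) to (227,138). The cover's handle lies at (559..620, 195) in the right half.

```bash
cat > m.py <<'E'
from h import *
c=dict(np.load('pics/top0.npz')); p=c['pixels'].astype(int); H=cv2.cvtColor(c['pixels'],cv2.COLOR_RGB2HSV)
def info(n,r,z):
    b=cv2.boxPoints(r); w=np.array([ray(c,q,z)[:2] for q in b]); e=np.diff(np.vstack([w,w[:1]]),axis=0)
    print(n,ray(c,r[0],z)[:2].round(4),[(round(float(np.hypot(*v)),4),round(float(np.degrees(np.arctan2(v[1],v[0]))),1)) for v in e[:2]])
def sub(m,x0,x1,y0,y1):
    o=np.zeros(m.shape,bool);o[y0:y1,x0:x1]=m[y0:y1,x0:x1];return o
g=p.sum(2)
k,r=rect(sub(g<150,333,361,210,228)); info('handle',r,.1)
k,r=rect(sub(g>300,322,372,200,238)&sub(H[:,:,1]<28,322,372,200,238)); info('plate',r,.074)
k,r=rect(sub((H[:,:,1]>90)&(H[:,:,2]<130),170,255,180,262)); info('stage',r,.06)
k,r=rect(sub((g>300)&(H[:,:,1]<60),190,225,202,214)); info('bar',r,.081)
for q in [(50,120),(262,66),(328,288),(108,346)]: print(ray(c,(165+q[0]/4-.4,170+q[1]/4-.4),.06)[:2])
E
python3 m.py
```

```text
handle [ 0.4926 -0.2331] [(0.0482, -79.6), (0.012, -170.7)]
plate [ 0.4947 -0.2344] [(0.1113, -79.9), (0.081, -171.2)]
stage [0.4776 0.2221] [(0.1918, -73.9), (0.201, -163.8)]
bar [0.5221 0.2359] [(0.0938, -74.8), (0.009, -164.4)]
[0.54972484 0.33910812]
[0.59932742 0.16038195]
[0.41116936 0.09965231]
[0.35967503 0.28283937]
```

>>> move_arm(
  increments=[0.93,0.705,0,0,0.93,0.705,0,0,0.93,0.705,0,0,0.93,0.705,0,0,0.93,0.705,0,0],
  jaw=50,
)

```text
t: 0.6
tcp_pos: [0.2857, 0.5397, 0.2313]
ee_rot: [180.0, -0.0, -19.0]
wrist_force: [0.8, 0.6, 0.9]
opening: 0.586
grip_force: 0.0
```

>>> move_arm(
  increments=[0.93,0.705,0,0,0.93,0.705,0,0,0.93,0.705,0,0,0.93,0.705,0,0,0.93,0.705,0,0],
)

```text
t: 1.1
tcp_pos: [0.3508, 0.4425, 0.2314]
ee_rot: [-180.0, -0.0, -19.0]
wrist_force: [1.1, 1.1, 0.3]
opening: 0.583
grip_force: 0.0
```

>>> move_arm(
  increments=[0.93,0.705,0,0,0.93,0.705,0,0,0.93,0.705,0,0,0.93,0.705,0,0,0.93,0.705,0,0],
)

```text
t: 1.6
tcp_pos: [0.4156, 0.3455, 0.2315]
ee_rot: [-180.0, -0.0, -19.0]
wrist_force: [0.3, -0.2, -0.2]
opening: 0.582
grip_force: 0.0
```

>>> move_arm(
  increments=[0.93,0.705,0,0,0.93,0.705,0,0,0.93,0.705,0,0,0.93,0.705,0,0,0.93,0.705,0,0],
)

```text
t: 2.1
tcp_pos: [0.4803, 0.2485, 0.2314]
ee_rot: [-180.0, -0.0, -19.0]
wrist_force: [0.1, 1.2, -0.1]
opening: 0.583
grip_force: 0.0
```

Tracking is good.

>>> move_arm(
  increments=[0.342,0.906,0,0,0.342,0.906,0,0,0.342,0.906,0,0,0.342,0.906,0,0,0.342,0.906,0,0],
)

```text
t: 2.6
tcp_pos: [0.4821, 0.152, 0.2315]
ee_rot: [-180.0, -0.0, -19.0]
wrist_force: [0.4, 0.2, 0.1]
opening: 0.588
grip_force: 0.0
```

>>> move_arm(
  increments=[0.342,0.906,0,0,0.342,0.906,0,0,0.342,0.906,0,0,0.342,0.906,0,0,0.342,0.906,0,0],
)

```text
t: 3.1
tcp_pos: [0.4847, 0.0554, 0.2315]
ee_rot: [-180.0, -0.0, -19.0]
wrist_force: [0.9, -0.3, -0.2]
opening: 0.587
grip_force: 0.0
```

>>> move_arm(
  increments=[0.342,0.906,0,0,0.342,0.906,0,0,0.342,0.906,0,0,0.342,0.906,0,0,0.342,0.906,0,0],
)

```text
t: 3.6
tcp_pos: [0.4875, -0.0413, 0.2316]
ee_rot: [-180.0, -0.0, -19.0]
wrist_force: [0.1, 0.1, 1.0]
opening: 0.586
grip_force: 0.0
```

>>> move_arm(
  increments=[0.342,0.906,0,0,0.342,0.906,0,0,0.342,0.906,0,0,0.342,0.906,0,0,0.342,0.906,0,0],
)

```text
t: 4.1
tcp_pos: [0.4902, -0.138, 0.2316]
ee_rot: [-180.0, -0.0, -19.0]
wrist_force: [0.7, 0.2, -0.7]
opening: 0.589
grip_force: 0.0
```

>>> move_arm(
  increments=[0.342,0.906,0,0,0.342,0.906,0,0,0.342,0.906,0,0,0.342,0.906,0,0,0.342,0.906,0,0],
)

```text
t: 4.6
tcp_pos: [0.4929, -0.2346, 0.2315]
ee_rot: [-180.0, -0.0, -19.0]
wrist_force: [-0.2, -0.9, -0.6]
opening: 0.587
grip_force: 0.0
```

>>> move_arm(
  increments=[0,0,0,0.985,0,0,0,0.985,0,0,0,0.985,0,0,0,0.985,0,0,0,0.985],
)

```text
t: 5.1
tcp_pos: [0.493, -0.2339, 0.2315]
ee_rot: [-180.0, -0.0, -53.1]
wrist_force: [-0.4, -0.9, -0.6]
opening: 0.587
grip_force: 0.0
```

>>> move_arm(
  increments=[0,0,0,0.985,0,0,0,0.985,0,0,0,0.985,0,0,0,0.985,0,0,0,0],
)

```text
t: 5.6
tcp_pos: [0.4931, -0.2338, 0.2315]
ee_rot: [-180.0, -0.0, -80.0]
wrist_force: [0.1, -0.8, 0.5]
opening: 0.584
grip_force: 0.0
```

```bash
python3 - <<'E'
from h import *
c=snap('wrist','w1');print(c['eye'],c['orientation'],c['camera_matrix'][0]); s=arm.observe();print(s['tcp_pos'],s['ee_rot'],s['joints'])
E
```

```text
[ 0.50433015 -0.30195271  0.3740592 ] [ 1.64344880e+02  1.15358382e-01 -1.70004216e+02] [353.54467971   0.         274.56507859]
[ 0.49323717 -0.23378121  0.23149876] [-1.79982038e+02 -7.88202570e-04 -7.98098121e+01] [-4.79031024e+00  8.38015486e+00 -1.57012847e+01 -4.25214643e-03
 -6.59010054e+01  1.49822339e+01]
```

View pics/w1.png

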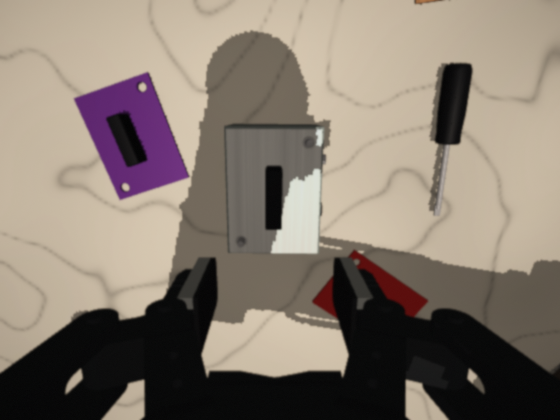

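The wrist view shows the handle at about (274,197), upright in the image, with the fingers at columns ~205 and ~345. I'll measure it on the z=0.1 plane.

```bash
cat > m2.py <<'E'
from h import *
c=dict(np.load('pics/w1.npz')); g=c['pixels'].astype(int).sum(2)
m=np.zeros(g.shape,bool); m[155:240,245:305]=g[155:240,245:305]<110
k,r=rect(m); b=cv2.boxPoints(r); w=np.array([ray(c,q,.1)[:2] for q in b]); print(r,ray(c,r[0],.1)); 
for v in np.diff(w,axis=0)[:2]: print(np.hypot(*v),np.degrees(np.arctan2(v[1],v[0])))
d=ray(c,r[0],.1)[:2]-np.array([.4932,-.2338]); a=np.radians(-80); print('tool',d@[np.cos(a),np.sin(a)],d@[np.sin(a),-np.cos(a)])
E
python3 m2.py
```

```text
((273.5, 197.0), (62.0, 15.0), 90.0) [ 0.49447837 -0.23799431  0.1       ]
0.011654106630221739 -169.9873908480981
0.05068090490835931 100.27718156365425
tool 0.0043525752506494144 -0.0005306145458587262
```

>>> move_arm(
  increments=[0.1,0,0.9,0,0,0,0.9,0,0,0,0.9,0,0,0,0.9,0,0,0,0.9,0],
)

```text
t: 6.15
tcp_pos: [0.4939, -0.2357, 0.1408]
ee_rot: [-180.0, -0.0, -79.7]
wrist_force: [-0.5, 0.2, 0.5]
opening: 0.582
grip_force: 0.0
```

>>> move_arm(
  increments=[0,0,0.9,0,0,0,0.9,0,0,0,0.7,0,0,0,0.4,0,0,0,0.25,0],
)

```text
t: 6.65
tcp_pos: [0.4939, -0.2357, 0.0779]
ee_rot: [180.0, 0.0, -79.8]
wrist_force: [-0.6, 0.8, 0.3]
opening: 0.585
grip_force: 0.0
```

>>> move_arm(
  increments=[0,0,0,0,0,0,0,0,0,0,0,0,0,0,0,0,0,0,0,0],
  jaw=0,
)

```text
t: 7.15
tcp_pos: [0.4948, -0.2357, 0.0792]
ee_rot: [-179.9, -0.0, -79.9]
wrist_force: [-0.3, 0.7, 6.1]
opening: 0.151
grip_force: 59.7
```

>>> move_arm(
  increments=[0,0,-0.3,0,0,0,-0.4,0,0,0,-0.5,0,0,0,-0.7,0,0,0,-0.8,0],
)

```text
t: 7.65
tcp_pos: [0.4939, -0.2356, 0.1331]
ee_rot: [180.0, 0.0, -80.0]
wrist_force: [-0.0, 0.7, -2.0]
opening: 0.151
grip_force: 58.7
```

>>> move_arm(
  increments=[0,0,-0.8,0,0,0,-0.8,0,0,0,-0.5,0,0,0,-0.2,0,0,0,0,0],
)

```text
t: 8.15
tcp_pos: [0.4943, -0.2356, 0.1787]
ee_rot: [-180.0, -0.0, -80.0]
wrist_force: [0.2, 0.6, -2.6]
opening: 0.147
grip_force: 58.8
```

```bash
python3 - <<'E'
from h import *
snap('wrist','w2'); c=snap('side','s2'); s=arm.observe();print(s['tcp_pos'],s['ee_rot'])
E
python3 - <<'E'
import cv2,numpy as np
a=cv2.imread('pics/w2.png');b=cv2.imread('pics/s2.png')
cv2.imwrite('pics/ws2.png',cv2.resize(np.hstack([a,b]),(800,300),interpolation=cv2.INTER_AREA))
E
```

```text
[ 0.493782   -0.23547816  0.17768151] [ 1.79952759e+02  2.95153146e-02 -7.99730890e+01]
```

View pics/ws2.png

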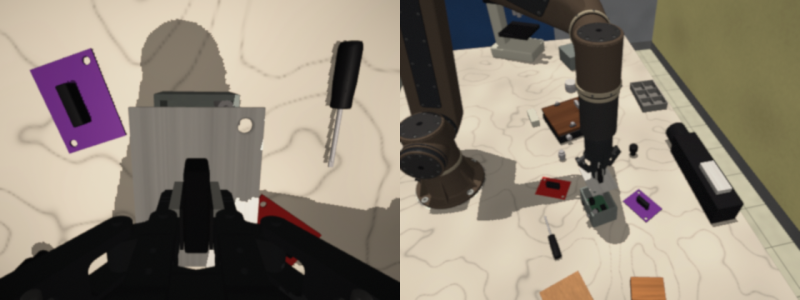

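The cover is held level, and its far edge runs from about (182,148) to (372,148) in full wrist pixels. The box is open below. I'll measure the cover's offset in the hand.

```bash
cat > m3.py <<'E'
from h import *
c=dict(np.load('pics/w2.npz')); p=c['pixels']
H=cv2.cvtColor(p,cv2.COLOR_RGB2HSV); g=cv2.cvtColor(p,cv2.COLOR_RGB2GRAY)
for v in (190,220,250): 
    print(v,[ (i,int(g[v,i]),int(H[v,i,1])) for i in list(range(174,192,2))+list(range(364,382,2))])
for u in (230,300): print(u,[(i,int(g[i,u])) for i in range(138,160,2)])
E
python3 m3.py
```

```text
190 [(174, 170, 42), (176, 200, 39), (178, 219, 38), (180, 212, 40), (182, 148, 38), (184, 123, 28), (186, 122, 28), (188, 122, 26), (190, 121, 28), (364, 120, 29), (366, 120, 27), (368, 146, 38), (370, 205, 43), (372, 213, 42), (374, 213, 42), (376, 212, 42), (378, 212, 43), (380, 212, 42)]
220 [(174, 160, 48), (176, 133, 50), (178, 122, 51), (180, 122, 51), (182, 122, 49), (184, 123, 36), (186, 123, 30), (188, 122, 30), (190, 122, 28), (364, 120, 27), (366, 150, 40), (368, 192, 45), (370, 196, 44), (372, 198, 44), (374, 204, 43), (376, 209, 43), (378, 211, 42), (380, 212, 43)]
250 [(174, 121, 51), (176, 121, 51), (178, 121, 53), (180, 119, 50), (182, 118, 50), (184, 116, 49), (186, 121, 32), (188, 122, 26), (190, 122, 28), (364, 172, 41), (366, 216, 40), (368, 217, 39), (370, 218, 38), (372, 217, 39), (374, 217, 39), (376, 217, 40), (378, 217, 39), (380, 217, 39)]
230 [(138, 66), (140, 54), (142, 39), (144, 37), (146, 38), (148, 50), (150, 101), (152, 122), (154, 124), (156, 124), (158, 124)]
300 [(138, 68), (140, 67), (142, 58), (144, 56), (146, 56), (148, 64), (150, 94), (152, 116), (154, 117), (156, 118), (158, 117)]
```

```bash
cat > m4.py <<'E'
from h import *
c=dict(np.load('pics/w2.npz')); a=np.radians(-79.97); T=np.array([.4938,-.2355]); X=np.array([np.cos(a),np.sin(a)]);Y=np.array([np.sin(a),-np.cos(a)])
for z in (.170,.173,.176):
    q=lambda u,v:(lambda d:(np.array([d@X,d@Y])*1e3).round(1))(ray(c,(u,v),z)[:2]-T)
    print(z,*[q(*k) for k in [(182,190),(184.8,250),(368,190),(364,250),(230,149.5),(300,149.5)]])
E
python3 m4.py
```

```text
0.17 [ 36.6 -40.5] [  8.5 -41.2] [36.7 40.8] [ 8.6 41. ] [ 54.1 -18.9] [54.2 10.7]
0.173 [ 37.2 -39.7] [  9.7 -40.4] [37.3 40. ] [ 9.8 40.1] [ 54.4 -18.5] [54.5 10.5]
0.176 [ 37.9 -38.9] [ 10.9 -39.5] [38.  39.2] [11.  39.3] [ 54.7 -18.2] [54.8 10.3]
```

>>> move_arm(
  increments=[-0.5,-0.1,0,0,-0.8,-0.1,0,0,-1,-0.1,0,0,-1,-0.1,0,0,-1,-0.1,0,0],
)

```text
t: 8.75
tcp_pos: [0.4885, -0.148, 0.1776]
ee_rot: [179.9, 0.0, -80.0]
wrist_force: [1.1, -0.0, -1.4]
opening: 0.15
grip_force: 58.7
```

>>> move_arm(
  increments=[-1,-0.1,0,0,-1,-0.1,0,0,-1,-0.1,0,0,-1,-0.1,0,0,-1,-0.1,0,0],
)

```text
t: 9.25
tcp_pos: [0.4808, -0.0478, 0.1777]
ee_rot: [179.9, 0.0, -80.0]
wrist_force: [0.5, -0.4, -2.3]
opening: 0.15
grip_force: 58.7
```

>>> move_arm(
  increments=[-1,-0.1,0,0,-1,-0.1,0,0,-1,-0.1,0,0,-1,-0.1,0,0,-1,-0.1,0,0],
)

```text
t: 9.75
tcp_pos: [0.4732, 0.0523, 0.1777]
ee_rot: [179.9, -0.0, -80.0]
wrist_force: [-0.3, -0.3, -1.0]
opening: 0.147
grip_force: 58.7
```

>>> move_arm(
  increments=[-1,-0.1,0,0,-1,-0.1,0,0,-1,-0.1,0,0,-1,-0.1,0,0,-1,-0.1,0,0],
)

```text
t: 10.25
tcp_pos: [0.4655, 0.1524, 0.1777]
ee_rot: [179.9, -0.0, -80.0]
wrist_force: [-0.4, -0.7, -1.2]
opening: 0.15
grip_force: 58.7
```

>>> move_arm(
  increments=[-1,-0.2,0,-0.4,-0.8,-0.2,0,-0.41,-0.5,-0.1,0,0,0,0,0,0,0,0,0,0],
)

```text
t: 10.75
tcp_pos: [0.466, 0.1983, 0.178]
ee_rot: [180.0, -0.0, -74.4]
wrist_force: [0.2, 0.0, -0.6]
opening: 0.148
grip_force: 58.7
```

```bash
python3 - <<'E'
from h import *
snap('wrist','w3'); snap('top','t3'); s=arm.observe();print(s['tcp_pos'],s['ee_rot'],s['wrist_force'])
E
```

```text
[0.4661823  0.19789772 0.17817847] [ 1.79976711e+02 -1.03591409e-02 -7.44453843e+01] [-0.67755274 -0.13664516 -1.52983955]
```

View pics/w3.png

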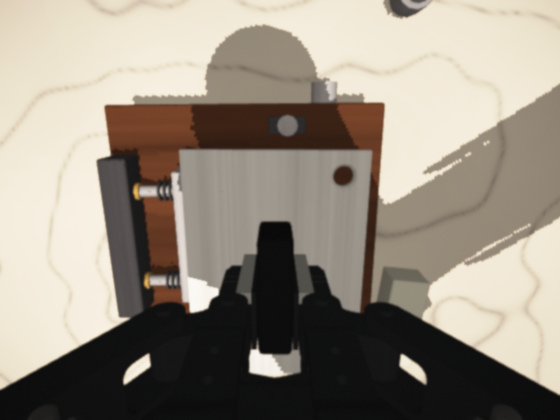

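The wrist view shows the stage's −y edge with corners at about (106,106) and (383,104), parallel to the plate. The bar is at column ~178 and the block at left. The plate still has to move towards the stage's +y.

```bash
cat > m5.py <<'E'
from h import *
c=dict(np.load('pics/w3.npz')); p=c['pixels'].astype(int)
# edge rows along far stage edge, edge cols of right side
g=cv2.cvtColor(c['pixels'],cv2.COLOR_RGB2HSV)[:,:,1].astype(int)
brown=(p[:,:,0]-p[:,:,2]>25)&(p.sum(2)<330)&(g>110)
pts=[]
for u in list(range(115,190,5))+list(range(320,380,5)):
    v=np.where(brown[95:125,u])[0]; pts.append(ray(c,(u,95+v[0]),.06)[:2]) if len(v) else 0
pts=np.array(pts); f=cv2.fitLine(pts.astype(np.float32),cv2.DIST_HUBER,0,.01,.01).ravel(); print('edge dir',np.degrees(np.arctan2(f[1],f[0])),len(pts))
A=ray(c,(106,106),.06)[:2];B=ray(c,(383,104.5),.06)[:2];print(A,B,np.hypot(*(A-B)))
th=np.radians(15.6);ex=np.array([np.cos(th),np.sin(th)]);ey=np.array([-ex[1],ex[0]])
C=(A+B)/2+.095*ey; print('stage centre',C)
for C in (C,np.array([.479,.222])):
  d=np.array([.46618,.1979])-C; print('cover in stage',d@ex,d@ey)
E
python3 m5.py
```

```text
edge dir 16.034645 27
[0.60009418 0.15946434] [0.41201259 0.10581223] 0.1955843445183554
stage centre [0.480506   0.22413873]
cover in stage -0.020854382339442347 -0.021419616301565553
cover in stage -0.01882871178317388 -0.01976466575953587
```

>>> move_arm(
  increments=[-0.5,0,0.4,-0.03,-0.53,0,0.8,0,0,0,0.9,0,0,0,0.9,0,0,0,0.9,0],
)

```text
t: 11.35
tcp_pos: [0.4606, 0.2183, 0.0993]
ee_rot: [-180.0, 0.0, -74.2]
wrist_force: [-0.1, 0.5, -1.8]
opening: 0.148
grip_force: 58.7
```

>>> move_arm(
  increments=[0,0,0.8,0,0,0,0.4,0,0,0,0.1,0,0,0,0,0,0,0,0,0],
)

```text
t: 11.85
tcp_pos: [0.4612, 0.2187, 0.075]
ee_rot: [-179.9, 0.0, -74.2]
wrist_force: [0.8, -0.0, -2.3]
opening: 0.145
grip_force: 58.7
```

>>> move_arm(
  increments=[0,0,0.05,0,0,0,0.05,0,0,0,0.0,0,0,0,0,0],
)

```text
t: 12.25
tcp_pos: [0.4608, 0.2184, 0.0724]
ee_rot: [-180.0, 0.0, -74.2]
wrist_force: [0.0, -1.2, -1.7]
opening: 0.152
grip_force: 58.7
```

>>> move_arm(
  increments=[0,0,0.05,0,0,0,0.05,0,0,0,0,0],
)

```text
t: 12.55
tcp_pos: [0.4607, 0.2182, 0.0701]
ee_rot: [180.0, -0.0, -74.2]
wrist_force: [-0.2, 0.0, -1.7]
opening: 0.146
grip_force: 58.7
```

>>> move_arm(
  increments=[0,0,0.04,0,0,0,0.04,0,0,0,0,0],
)

```text
t: 12.85
tcp_pos: [0.4608, 0.2184, 0.0692]
ee_rot: [-180.0, -0.0, -74.2]
wrist_force: [-3.4, -0.2, 4.8]
opening: 0.15
grip_force: 59.6
```

>>> move_arm(
  increments=[0,-0.2,-0.01,0,0,-0.2,0,0,0,-0.2,0,0,0,0,0,0],
)

```text
t: 13.25
tcp_pos: [0.4732, 0.2218, 0.0692]
ee_rot: [-180.0, -0.0, -74.2]
wrist_force: [-0.5, -1.3, 4.3]
opening: 0.147
grip_force: 59.5
```

>>> move_arm(
  increments=[0,-0.1,0,0,0,-0.05,0,0,0,0,0,0],
)

```text
t: 13.55
tcp_pos: [0.4753, 0.2223, 0.0692]
ee_rot: [180.0, -0.0, -74.2]
wrist_force: [-3.6, 0.2, 7.0]
opening: 0.152
grip_force: 59.9
```

```bash
python3 - <<'E'
from h import *
snap('wrist','w4'); s=arm.observe();print(s['tcp_pos'],s['ee_rot'],s['wrist_force'])
E
```

```text
[0.47529508 0.22232038 0.06919545] [ 1.79991795e+02 -1.18243316e-02 -7.41860563e+01] [-3.12934119 -0.82660081  6.68160236]
```

View pics/w4.png

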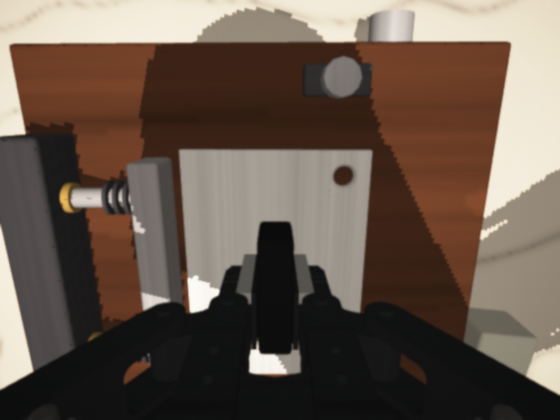

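The plate lies flat, parallel to the bar and a few mm short of it (plate edge at column ~182, bar's front face at ~176). I'll compute the centring and the gap.

```bash
python3 - <<'E'
from h import *
c=dict(np.load('pics/w4.npz')); th=np.radians(15.8);ex=np.array([np.cos(th),np.sin(th)]);ey=np.array([-ex[1],ex[0]]);T=np.array([.4753,.2223])
for n,q,z in [('bar far/back',(130,159),.081),('bar far front',(168,158),.081),('bar front lower',(182,300),.064),('bar front low far',(177,190),.064),('plate corner',(181,150),.064),('plate R',(372,150),.064),('stage L',(12,45),.06),('stage R',(510,43),.06),('block',(75,136),.086)]:
    d=ray(c,q,z)[:2]-T; print(n,(d@ex*1e3).round(1),(d@ey*1e3).round(1))
E
```

```text
bar far/back 52.8 -52.4
bar far front 38.7 -52.8
bar front lower 42.6 15.3
bar front low far 41.1 -37.1
plate corner 38.2 -54.0
plate R -40.8 -54.1
stage L 103.0 -94.5
stage R -93.0 -95.4
block 69.0 -61.0
```

>>> move_arm(
  increments=[0,-0.05,0,0,0,-0.05,0,0,0,-0.05,0,0,0,0,0,0],
)

```text
t: 14.0
tcp_pos: [0.4781, 0.2231, 0.0692]
ee_rot: [180.0, -0.0, -74.2]
wrist_force: [-3.0, -1.7, 7.1]
opening: 0.15
grip_force: 60.0
```

>>> move_arm(
  increments=[0,-0.05,0,0,0,-0.05,0,0,0,-0.05,0,0,0,0,0,0],
)

```text
t: 14.4
tcp_pos: [0.4805, 0.2237, 0.0692]
ee_rot: [179.9, -0.0, -74.2]
wrist_force: [-6.1, -1.7, 8.9]
opening: 0.15
grip_force: 60.3
```

>>> move_arm(
  increments=[0,-0.05,0,0,0,-0.05,0,0,0,-0.05,0,0,0,0,0,0],
)

```text
t: 14.8
tcp_pos: [0.4827, 0.2242, 0.0692]
ee_rot: [179.9, -0.0, -74.2]
wrist_force: [-9.5, -1.0, 12.9]
opening: 0.145
grip_force: 60.7
```

```bash
python3 - <<'E'
from h import *
snap('wrist','w5'); s=arm.observe();print(s['tcp_pos'],s['ee_rot'],s['wrist_force'])
E
```

```text
[0.48273582 0.2242009  0.06918364] [ 1.79870694e+02 -4.24720973e-02 -7.41773639e+01] [-8.98260664 -2.36260088 12.38638998]
```

View pics/w5.png

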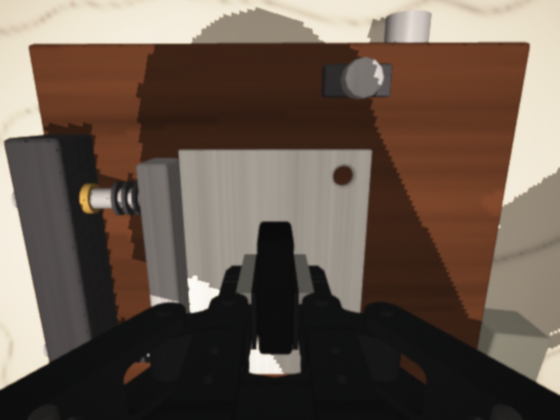

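The bar is now in contact with the plate, with the bar/plate line at column ~182 and the bar's back corner at ~(139,162). I'll measure the bar's shift between w4 and w5 in the world frame.

```bash
cat > bar.py <<'E'
from h import *
import sys
th=np.radians(15.8);ex=np.array([np.cos(th),np.sin(th)])
for f in sys.argv[1:]:
    c=dict(np.load(f'pics/{f}.npz')); p=c['pixels'].astype(float)
    out=[]
    for v in (169,172,175,178,220,230,240):   # brown -> grey edge at bar's rear top
        s=(p[v,:,0]-p[v,:,2])/(p[v].sum(1)+30); s=np.convolve(s,[.2]*5,'same'); u=120+np.argmin(np.gradient(s)[120:155]); out.append((int(u),round(1e3*float(ray(c,(u,v),.081)[:2]@ex),1)))
    blk=[]
    for v in (150,155,160,165):
        s=(p[v,:,0]-p[v,:,2])/(p[v].sum(1)+30); s=np.convolve(s,[.2]*5,'same'); u=60+np.argmax(np.gradient(s)[60:115]); blk.append((int(u),round(1e3*float(ray(c,(u,v),.0605)[:2]@ex),1)))
    print(f,out,blk)
E
python3 bar.py w4 w5
```

```text
w4 [(126, 572.5), (126, 572.7), (127, 572.4), (127, 572.5), (131, 572.8), (133, 572.5), (133, 572.9)] [(75, 601.9), (76, 601.8), (77, 601.7), (77, 602.0)]
w5 [(136, 576.5), (136, 576.6), (136, 576.7), (137, 576.5), (141, 576.6), (142, 576.7), (143, 576.7)] [(93, 601.9), (94, 601.8), (95, 601.6), (95, 601.9)]
```

>>> move_arm(
  increments=[0,-0.07,-0.01,0,0,-0.07,0,0,0,-0.07,0,0,0,0,0,0],
)

```text
t: 15.25
tcp_pos: [0.486, 0.2251, 0.0692]
ee_rot: [179.8, -0.1, -74.2]
wrist_force: [-12.8, -1.3, 11.9]
opening: 0.147
grip_force: 60.9
```

>>> move_arm(
  increments=[0,-0.07,0,0,0,-0.07,0,0,0,-0.07,0,0,0,0,0,0],
)

```text
t: 15.65
tcp_pos: [0.4892, 0.2259, 0.0692]
ee_rot: [179.7, -0.1, -74.2]
wrist_force: [-17.9, -1.0, 16.5]
opening: 0.149
grip_force: 61.5
```

```bash
python3 - <<'E'
from h import *
snap('wrist','w6'); s=arm.observe();print(s['tcp_pos'],s['ee_rot'],s['wrist_force'])
E
python3 bar.py w4 w6
```

```text
[0.4891797  0.2258799  0.06916708] [ 1.79706911e+02 -6.48846285e-02 -7.41894911e+01] [-17.12318584  -0.87343792  17.10848417]
w4 [(126, 572.5), (126, 572.7), (127, 572.4), (127, 572.5), (131, 572.8), (133, 572.5), (133, 572.9)] [(75, 601.9), (76, 601.8), (77, 601.7), (77, 602.0)]
w6 [(136, 583.1), (136, 583.2), (137, 583.0), (137, 583.1), (141, 583.3), (142, 583.3), (143, 583.3)] [(108, 602.1), (109, 601.9), (110, 601.8), (111, 601.6)]
```

>>> move_arm(
  increments=[0,-0.045,-0.01,0,0,-0.045,0,0,0,0,0,0,0,0,0,0,0,0,0,0],
)

```text
t: 16.2
tcp_pos: [0.4905, 0.2263, 0.0692]
ee_rot: [179.7, -0.1, -74.2]
wrist_force: [-18.2, -0.4, 17.4]
opening: 0.147
grip_force: 61.5
```

>>> move_arm(
  increments=[0,0,0,0,0,0,0,0,0,0,0,0,0,0,0,0,0,0,0,0],
)

```text
t: 16.7
tcp_pos: [0.4905, 0.2263, 0.0692]
ee_rot: [179.7, -0.1, -74.2]
wrist_force: [-19.2, -0.4, 16.6]
opening: 0.147
grip_force: 61.5
```

>>> move_arm(
  increments=[0,0,0,0,0,0,0,0,0,0,0,0,0,0,0,0,0,0,0,0],
)

```text
t: 17.2
tcp_pos: [0.4905, 0.2263, 0.0692]
ee_rot: [179.7, -0.1, -74.2]
wrist_force: [-18.5, -0.7, 17.1]
opening: 0.15
grip_force: 61.5
```

>>> move_arm(
  increments=[0,0,0,0,0,0,0,0,0,0,0,0,0,0,0,0,0,0,0,0],
)

```text
t: 17.7
tcp_pos: [0.4905, 0.2263, 0.0692]
ee_rot: [179.7, -0.1, -74.2]
wrist_force: [-18.0, -0.8, 16.1]
opening: 0.153
grip_force: 61.5
```

>>> move_arm(
  increments=[0,0,0,0,0,0,0,0,0,0,0,0,0,0,0,0,0,0,0,0],
)

```text
t: 18.2
tcp_pos: [0.4905, 0.2263, 0.0692]
ee_rot: [179.7, -0.1, -74.2]
wrist_force: [-18.0, -0.8, 16.5]
opening: 0.151
grip_force: 61.5
```

```bash
python3 - <<'E'
from h import *
snap('wrist','w7'); s=arm.observe();print(s['tcp_pos'],s['ee_rot'],s['wrist_force'])
E
python3 bar.py w7
```

```text
[0.49053586 0.22626325 0.06922213] [ 1.79673618e+02 -6.80044864e-02 -7.41916342e+01] [-17.31318633  -0.31122729  16.98463006]
w7 [(136, 584.5), (136, 584.6), (136, 584.7), (137, 584.5), (141, 584.6), (142, 584.7), (143, 584.7)] [(111, 602.2), (112, 602.0), (113, 601.9), (114, 601.7)]
```

View pics/w7.png

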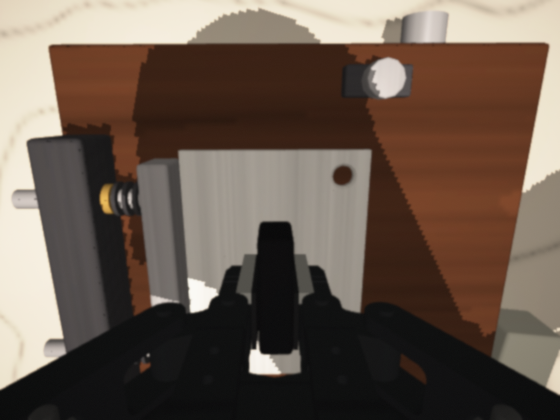

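The bar has been pushed back 12.0 mm (about 9.6 N), with the plate flat, square and still held. It has been steady for over 2 s, so I'm handing in.

```bash
python3 -c "
from cell import arm
print(arm.finish_job())"
```

```text
the job is handed in; nothing more can be done
None
```

I handed the job in with the cover lying flat on the stage, square and centred against the stop bar, and the handle still gripped. The bar is pushed back about 12 mm, or roughly 9.6 N; no verdict came back, and I didn't re-check the bystanders afterwards.

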